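# Zero the worn vent lever and click it three notches open

### The arm

A 7-joint arm with a two-finger parallel gripper is mounted at the origin on the work surface. World frame = base frame: x ahead of the robot, y to its left, z up, the work surface at z = 0. Lengths are in m, angles in rad, forces in N, time in s.
With the tool pointing down it reaches from about 0.425 to 1.025 m from the base axis. Payload 9.4 kg.
Tool frame: the origin (TCP) lies midway between the tips of the shut fingers; the grasp point (between the pads) lies 19 mm behind it; z points along the fingers, y is the line along which they close (so a half turn about z gives the same grasp; the last joint's range is limited). The gripper opens to 85 mm and grips with 20 to 120 N. Pads are 22 mm wide; open, the fingers measure 114 mm over their backs; the gripper's body (76 mm by 85 mm) begins 54 mm behind the grasp point. The pads swing forward as they close: fully open they stand 13 mm farther back than shut.
Start: joints at [1.122, 0.599, -0.003, 1.599, 0.002, 0.943, -0.08], TCP at [0.263, -0.675, 0.231] pointing down, gripper open.
Joint ranges: [-2.57, 2.57], [-0.35, 1.97], [-1.29, 1.29], [0.11, 2.56], [-1.05, 4.19], [0.11, 1.86], [-2.63, 2.63]. Speed limits (rad/s): [2.22, 2.22, 3.01, 3.01, 3.14, 3.14, 3.14].

### API

Orientations are given as a unit quaternion [w, x, y, z].
In Python, from bench import r, kin, get_obs, eyes gives the robot as it stands. Calls block until the motion is done:
- r.move_ptp(position, orientation): joint-space move of the TCP to a pose.
- r.servo_line(position, speed=0.15, ori=None, max_force=None): straight line of the TCP; ori=None keeps the orientation; speed is the mean speed in m/s. With max_force (N) it stops when the force on the tool has changed by that much, and returns True; else False.
- r.move_joints(angles): joint-space move.
- r.release() and r.close(newtons=None): open the fingers fully, or close them until they stop; newtons is the grip in N (None keeps the last).
- r.hold(seconds).
- kin.inverse_kinematics(position, orientation): joint angles nearest the present ones, or None.
- get_obs(): the state.
- eyes.capture(name): name is "side" or "top"; returns a dict with "color" (480x640x3 uint8, blue, green, red), "intrinsics" (3x3 intrinsics, pixels), "dist" ([k1, k2, p1, p2, k3] as OpenCV has them; the pictures are not rectified), "T" (4x4, takes a point from camera to world coordinates). Camera axes: x right, y up, looking along -z (the intrinsics and any distortion apply to the point x, -y, -z); pixel columns grow to the right and rows downward; lengths in m; the calibration is good to about 2 mm. A picture is of the moment at which its call begins. There is no depth.
A pose or a line that the arm cannot do raises r.IKError and nothing moves.
- r.hand_in(): hands the job in; it is judged then, once.
The state is a dict: "t": time; "q": joint angles; "dq": joint speeds; "joint_torque": joint torques, N m; "ee_pos": TCP position; "ee_rot": TCP orientation; "wrist_force": force on the tool from outside, world axes, zero at the start; "wrist_torque": the same for the moment, N m; "gripper_width": opening from 0.0 (shut) to 1.0 (fully open); "grasp_force": force on a finger pad.
Only numpy, scipy, OpenCV 4.12 (cv2) and the standard library are available. Lean on these libraries where they do the work, as an engineer would, in place of code of your own. Each camera call takes 0.05 s, during which the arm holds its last target. There are 200 camera calls.

### The job

The marks of the vent lever on the grey food container have worn away: swing the thumb lever gently to the closed end of its travel, away from the lock, until it comes up firm, without forcing it. Then click it forward exactly three notches from there, and slide the lock fully home against the lever's disc. Leave everything else on the drainer where it is.

Things in the scene. Friction and masses are not known exactly. Their poses are not given: they have to be found in the camera images.
- container: Grey lidded food container, 180 (x) x 220 (y) x 85 mm high, held fast on the drainer by rubber feet. Origin at the centre of its underside, z up; its x points from the free end of the lever to the lever's pivot, its y from the closed end of the lever's swing towards the lock. The lid top is 85 mm above the origin. "Container x, y" below are in this frame.
- pivot (a point): Pivot of the thumb lever, at the lid top, at container x = +40, y = 0 mm; its axis is upright. A disc of 22 mm radius, 14 mm high, turns on it with the lever.
- lever (a joint): Angle of the lever, rad: 0 when it points along container -x, growing as its post swings towards container +y (open). The notches are 0.143 rad apart (10 mm at the post). The angle of the end stop and so of all notches differs between containers and cannot be seen: the closed end lies anywhere from -0.67 to -0.33 rad.
- lever_post (a point): Centre of the grip part of the lever's upright thumb post, 12 mm across, 70 mm from the pivot, its top 36.5 mm and this point 26 mm above the lid. The arm below it is 14 mm wide, its top 11.5 mm above the lid. A spring detent resists with about 5 N at the post between notches and draws the lever into the nearest one. At the closed notch (0) it rests on an end stop that gives about 0.1 mm per N; 25 N on it is too much.
- lock (a joint): Sliding lock, m: 0 = home (its steel bolt up to the lever's disc), growing as it is drawn out towards container +y, at most 0.016. Starts 0.010 to 0.016 out. Slides with about 2.5 N of friction, has hard stops at both ends and stays where it is left.
- lock_block (a point): Centre of the lock's upright grip block, 14 (x) x 18 (y) x 26 mm high, its top 28 mm and this point 16 mm above the lid. Home: container x = +40, y = +55 mm. Can be pinched across x from above (25 mm free each side) and slid along container y, or pushed.
- caddy: Blue plastic cutlery caddy, 120 x 120 x 125 mm, with some cutlery up to 205 mm high; leave alone. Origin under its centre.
- tumbler: Glass tumbler, 70 mm across, 110 mm high, standing beyond the container; leave alone. Origin under its centre.
- saucer: White saucer, 140 mm across, 20 mm high, beside the container; leave alone. Origin under its centre.
- tongs: Steel tongs, 240 mm long, 45 mm wide, 12 mm high, lying along their x beside the container; leave alone. Origin under the middle.
- mug: Blue mug, 84 mm across, 90 mm high; leave alone. Origin under its centre.
- bowl: White bowl, 130 mm across, 50 mm high; leave alone. Origin under its centre.
- brush: Wooden washing-up brush lying along its x; leave alone. Origin under it.

How it is judged:
By the outcome, as a careful person would: the job done as asked, in the order asked, and still so for the second after the job is handed in, with the robot touching nothing.
It also fails if it takes over 64 s, if anything falls off the work surface, if the arm or the gripper's body presses on something with over 40 N, if the wrist force passes 120 N, or if a joint passes its speed limit or range.

## Working session

There is one attempt and no reset: what is moved stays moved. The work goes in short steps, each a Python script; the robot and the scene stay as the last script left them, time stands still between calls to the robot, and variables do not carry over. Pictures are saved under pics/ and viewed, at most 10 in all, crops included, and the job is handed in when it is done.

```bash
ls; mkdir -p pics
python3 - <<'E'
from bench import r,kin,get_obs,eyes
import cv2
for n in("top","side"):
    c=eyes.capture(n); cv2.imwrite(f"pics/{n}0.png",c["color"]); print(n,c["intrinsics"],c["dist"],c["T"])
o=get_obs(); print(o["t"],o["ee_pos"],o["ee_rot"],o["gripper_width"])
E
```

```text
pics
top [[531.73216297   0.         317.02001979]
 [  0.         531.73216297 242.62571605]
 [  0.           0.           1.        ]] [-0.01664256  0.          0.          0.          0.        ] [[-0.01769553  0.9938919  -0.10893011  0.38474899]
 [-0.99974239 -0.01913717 -0.01220326 -0.01061299]
 [-0.01421333  0.1086861   0.9939745   1.52369268]
 [ 0.          0.          0.          1.        ]]
side [[537.37201791   0.         316.11505127]
 [  0.         537.37201791 238.26060283]
 [  0.           0.           1.        ]] [-0.15340972  0.          0.          0.          0.        ] [[-0.81742224  0.43116324 -0.38199364  0.07422262]
 [-0.57582557 -0.5935632   0.56223451  0.71647089]
 [ 0.01567749  0.6795447   0.73346658  1.04938191]
 [ 0.          0.          0.          1.        ]]
0.1 [ 0.26322389 -0.67509399  0.23050447] [-6.57255073e-04  9.82762410e-01  1.84871786e-01 -1.89915826e-04] 1.0020677511454117
```

View pics/top0.png

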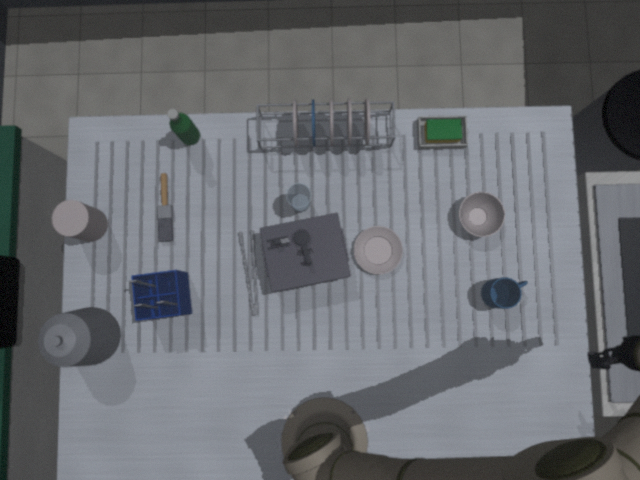

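View pics/side0.png

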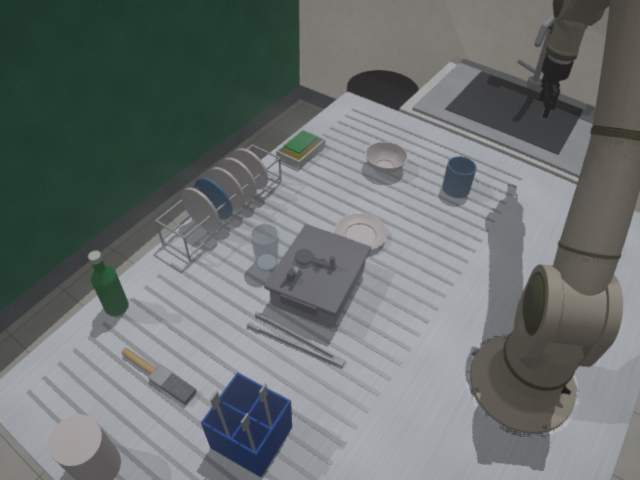

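Run:
```python
import cv2,numpy as np
t=cv2.imread("pics/top0.png")[205:300,245:360]; s=cv2.imread("pics/side0.png")[220:330,260:375]
f=lambda a:cv2.convertScaleAbs(cv2.resize(a,(400,int(a.shape[0]*400/a.shape[1])),interpolation=cv2.INTER_CUBIC),alpha=1.8)
a,b=f(t),f(s); h=max(len(a),len(b)); o=np.zeros((h,800,3),np.uint8); o[:len(a),:400]=a;o[:len(b),400:]=b
cv2.imwrite("pics/crop0.png",o)
```

```text
(no output)
```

View pics/crop0.png

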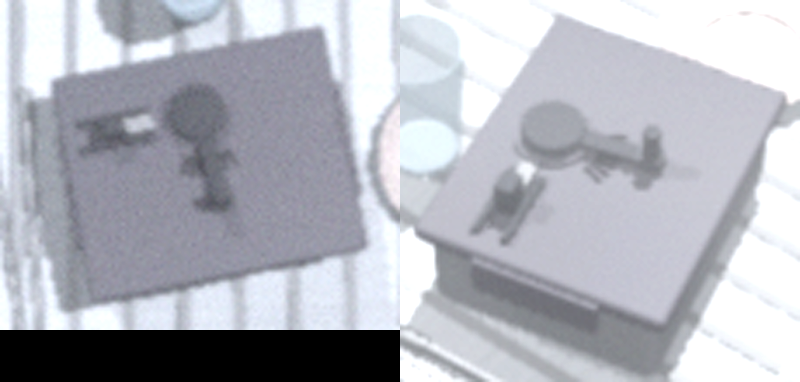

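```bash
cat > fit.py <<'E'
from bench import eyes
import numpy as np, cv2
from scipy.optimize import least_squares
def proj(c,P):
    Ti=np.linalg.inv(c["T"]); p=np.atleast_2d(P)@Ti[:3,:3].T+Ti[:3,3]; p=p*[1,-1,-1]
    return cv2.projectPoints(p,np.zeros(3),np.zeros(3),c["intrinsics"],np.array(c["dist"]))[0][:,0]
def world(X,P):
    c,s=np.cos(X[2]),np.sin(X[2]); P=np.atleast_2d(P)
    return np.c_[X[0]+c*P[:,0]-s*P[:,1],X[1]+s*P[:,0]+c*P[:,1],P[:,2]]
E
python3 - <<'E'
from fit import *
k=115/400
T,S=eyes.capture("top"),eyes.capture("side")
L=.085
P=np.array([[.09,.11,L],[.09,-.11,L],[-.09,-.11,L],[-.09,.11,L],[.04,0,L+.014]])
t=np.array([[52,80],[322,27],[365,247],[75,305],[196,112]])*k+[245,205]
s=np.array([[18,235],[158,15],[385,97],[264,322],[154,127]])*k+[260,220]
def res(X):
    W=world(X,P); return np.r_[(proj(T,W)-t).ravel(),(proj(S,W)-s).ravel()]
q=least_squares(res,[.55,.05,.1]); X=q.x; print(X,np.round(q.fun.reshape(-1,2),1).tolist())
def resz(Y):
    W=world(Y,P)+[0,0,Y[3]]; return np.r_[(proj(T,W)-t).ravel(),(proj(S,W)-s).ravel()]
q=least_squares(resz,[*X,0]);print("freez",q.x,abs(q.fun).max())
for n,tt,ss in(("post",(213,203),(253,130)),("block",(117,128),(108,186))):
    # triangulate
    f=lambda p:np.r_[(proj(T,p)-(np.array(tt)*k+[245,205])).ravel(),(proj(S,p)-(np.array(ss)*k+[260,220])).ravel()]
    z=least_squares(f,[.5,0,.1]); d=z.x[:2]-X[:2]; c,sn=np.cos(X[2]),np.sin(X[2])
    print(n,z.x,"cont",d@[c,sn],d@[-sn,c],z.x[2]-L,np.round(z.fun,1))
for a in np.arange(-.7,.8,.2):
    W=world(X,[[.04-.07*np.cos(a),.07*np.sin(a),L+.0365]])
    print(round(a,2),(proj(T,W)-[245,205])/k,(proj(S,W)-[260,220])/k)
for d in(.0,.01,.016):
    W=world(X,[[.04,.055+d,L+.028]]); print(d,(proj(T,W)-[245,205])/k,(proj(S,W)-[260,220])/k)
E
```

```text
[0.51807485 0.04425623 0.17436597] [[-2.1, -0.7], [-0.8, -0.8], [-0.2, 0.5], [3.2, -0.5], [-0.8, -0.4], [-1.7, -1.3], [0.5, -0.6], [2.2, -0.8], [0.4, 2.4], [0.4, -0.0]]
freez [ 0.51844025  0.04383086  0.17433025 -0.00148054] 3.404141891004656
post [0.48620593 0.03722575 0.13049021] cont -0.03260535774781653 -0.0013951380131031008 0.045490207763161 [-0.6 -1.1  1.1  0.2]
block [0.54811044 0.11193317 0.10256584] cont 0.041320992726748836 0.061440048298028564 0.017565844126486152 [-0.7 -1.2  1.2  0.2]
-0.7 [[263.06567703 164.39868581]] [[256.58768467  85.57675684]]
-0.5 [[250.1695238  177.44248986]] [[260.40708376 100.99325764]]
-0.3 [[234.91661765 187.68688884]] [[260.07278718 116.791017  ]]
-0.1 [[217.92095867 194.71326848]] [[255.50366416 132.34023613]]
0.1 [[199.86956736 198.23439287]] [[246.79354231 146.99278979]]
0.3 [[181.49358665 198.10699835]] [[234.22230112 160.11152843]]
0.5 [[163.53729565 194.33796797]] [[218.2568695  171.10360062]]
0.7 [[146.72656895 187.08376477]] [[199.53963579 179.45541622]]
0.0 [[121.98020454 122.23420555]] [[118.08482704 170.42226359]]
0.01 [[109.20529412 124.72262831]] [[111.11039783 181.17246683]]
0.016 [[101.54007582 126.21576163]] [[106.89286963 187.67333909]]
```

```bash
cat >> fit.py <<'E'
L=.085
def refit(T,S):
    k=115/400
    P=np.array([[.09,.11,L],[.09,-.11,L],[-.09,-.11,L],[-.09,.11,L],[.04,0,L+.014]])
    t=np.array([[52,80],[322,27],[365,247],[90,302],[196,112]])*k+[245,205]
    s=np.array([[18,235],[158,15],[385,97],[264,322],[154,127]])*k+[260,220]
    w=np.array([[1],[1],[1],[1],[2]])
    def res(X):
        W=world(X,P); return np.r_[((proj(T,W)-t)*w).ravel(),((proj(S,W)-s)*w).ravel()]
    return least_squares(res,[.52,.044,.17],loss="soft_l1")
def ori(X,th):
    a=(X[2]-th)/2; return np.array([0,np.cos(a),np.sin(a),0])
def post(X,th,z): return world(X,[[.04-.07*np.cos(th),.07*np.sin(th),z]])[0]
def tang(X,th):
    a=X[2]+np.pi/2-th; return np.array([np.cos(a),np.sin(a),0])
E
python3 - <<'E'
from fit import *
from bench import r,get_obs
T,S=eyes.capture("top"),eyes.capture("side")
q=refit(T,S); X=q.x; np.save("X.npy",X); print(X,np.round(q.fun.reshape(-1,2),1).tolist())
th=-.07
r.servo_line([.263,-.675,.30],speed=.3)
r.move_ptp(post(X,th,.26),ori(X,th))
r.servo_line(post(X,th,.15),speed=.15,max_force=6)
o=get_obs();print(o["t"],o["q"],o["ee_pos"],post(X,th,.15),o["wrist_force"])
S=eyes.capture("side")["color"][150:330,220:420]
cv2.imwrite("pics/s1.png",cv2.convertScaleAbs(cv2.resize(S,(660,594),interpolation=cv2.INTER_CUBIC),alpha=1.6))
E
```

```text
[0.51812013 0.04324664 0.18052419] [[-1.9, -0.4], [-0.7, -1.0], [0.3, 0.2], [-0.5, 0.5], [-1.1, -0.7], [-1.3, -1.3], [0.4, -0.8], [2.2, -1.3], [1.0, 2.0], [1.1, -0.5]]
4.1917 [ 0.02650883  0.45823281 -0.28626973  2.19149996  0.25350261  0.52136767
 -1.77292465] [0.49002445 0.03312967 0.15046647] [0.48965533 0.03307462 0.15      ] [ 0.4452848   0.13244505 -0.37826286]
```

View pics/s1.png

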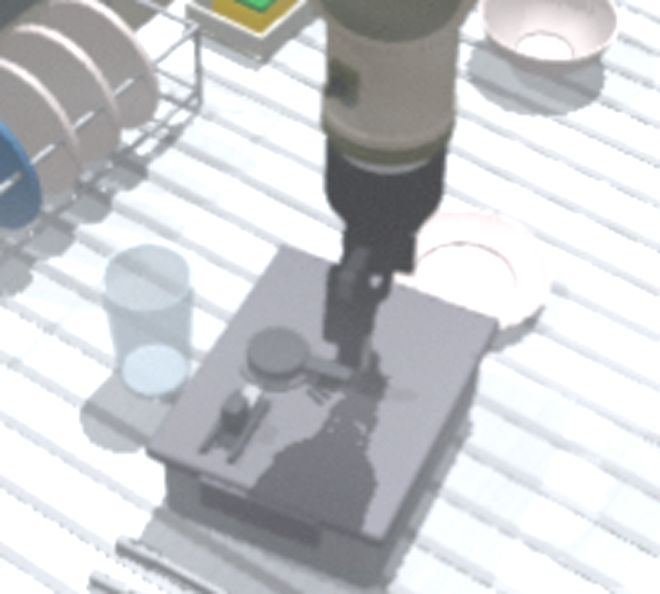

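Run:
```python
from fit import *
X=np.load("X.npy"); S=eyes.capture("side"); th=-.07
c=post(X,th,.163); u=tang(X,th)
print(((proj(S,np.array([c+.0425*u,c-.0425*u,c+.057*u,c-.057*u,post(X,th,L+.0365),post(X,-.1,L+.0365)]))-[220,150])*3.3).round())
```

```text
[[355. 362.]
 [397. 275.]
 [348. 378.]
 [404. 261.]
 [374. 358.]
 [375. 355.]]
```

```bash
cat > swing.py <<'E'
from fit import *
from bench import r,get_obs
X=np.load("X.npy"); Z=.100
def thnow(o):
    d=world([0,0,-X[2]],[o["ee_pos"]-world(X,[[.04,0,0]])[0]])[0]; return np.arctan2(d[1],-d[0])
def ft(o,b,th): return float((o["wrist_force"]-b)@tang(X,th))
E
python3 - <<'E'
from swing import *
th=-.07
print(r.servo_line(post(X,th,Z),speed=.1,max_force=6))
b=get_obs()["wrist_force"]; np.save("b.npy",b); print(b)
r.close(20); o=get_obs(); print(o["t"],o["gripper_width"],o["grasp_force"],o["wrist_force"]-b,o["ee_pos"],ft(o,b,th),thnow(o))
E
```

```text
False
[0.20914467 0.14282674 0.38755667]
5.6083 0.12439004966473599 23.980201184749603 [-3.96825681 -0.88104447  3.13101041] [0.49005857 0.03314313 0.10019408] 0.1302372024007858 -0.07048281911911393
```

Run:
```python
from swing import *
b=np.load("b.npy"); th=-.07; log=[]
while th>-.78:
    th-=.001/.07
    r.servo_line(post(X,th,Z),speed=.03,ori=ori(X,th),max_force=9)
    o=get_obs(); f=ft(o,b,th); log.append((round(th,3),round(thnow(o),3),round(f,1),round(np.linalg.norm(o["wrist_force"]-b),1)))
    if f>8.5: break
for l in log: print(*l)
print(o["t"],o["wrist_force"]-b,o["gripper_width"])
np.save("th.npy",th)
```

```text
-0.084 -0.081 1.1 5.7
-0.099 -0.095 3.4 3.6
-0.113 -0.113 3.2 3.4
-0.127 -0.133 -0.2 5.4
-0.141 -0.148 -1.0 1.6
-0.156 -0.163 -1.7 4.7
-0.17 -0.177 -3.8 7.8
-0.184 -0.189 -2.8 2.9
-0.199 -0.2 -2.5 3.8
-0.213 -0.212 -1.1 3.3
-0.227 -0.223 -1.5 2.3
-0.241 -0.236 1.6 2.5
-0.256 -0.254 4.6 7.9
-0.27 -0.274 2.2 5.6
-0.284 -0.291 0.0 0.9
-0.299 -0.304 -0.5 2.8
-0.313 -0.318 -0.6 2.9
-0.327 -0.332 -2.9 2.9
-0.341 -0.343 -4.2 5.1
-0.356 -0.354 -0.8 4.7
-0.37 -0.366 0.8 1.7
-0.384 -0.378 0.9 4.2
-0.399 -0.395 2.3 3.7
-0.413 -0.416 0.4 0.7
-0.427 -0.435 1.2 3.5
-0.441 -0.448 -0.5 2.0
-0.456 -0.462 -1.8 7.8
-0.47 -0.477 -1.8 2.8
-0.484 -0.487 -2.8 3.4
-0.499 -0.499 -1.9 5.1
-0.513 -0.509 -0.8 2.4
-0.527 -0.519 1.8 3.6
-0.541 -0.527 4.8 4.9
-0.556 -0.536 7.4 8.8
-0.57 -0.542 10.2 11.0
14.3583 [-5.84996169  8.51606235  3.81792384] 0.12388618718355805
```

Run:
```python
from swing import *
b=np.load("b.npy"); th=float(np.load("th.npy")); log=[]
tgt=-.083
n=24; 
for t in np.linspace(th,tgt,n+1)[1:]:
    r.servo_line(post(X,t,Z),speed=.03,ori=ori(X,t),max_force=15)
    o=get_obs(); log.append((round(t,3),round(thnow(o),3),round(ft(o,b,t),1)))
for l in log: print(*l)
r.hold(.3);o=get_obs();print(o["t"],thnow(o),ft(o,b,tgt),o["wrist_force"]-b)
```

```text
-0.55 -0.533 7.2
-0.529 -0.526 4.3
-0.509 -0.517 0.2
-0.489 -0.499 -1.5
-0.469 -0.475 -1.7
-0.448 -0.443 0.2
-0.428 -0.417 3.9
-0.408 -0.401 2.0
-0.387 -0.384 2.1
-0.367 -0.371 0.7
-0.347 -0.355 -2.3
-0.326 -0.332 -2.3
-0.306 -0.3 -1.2
-0.286 -0.276 -0.1
-0.266 -0.257 3.8
-0.245 -0.241 3.3
-0.225 -0.226 1.2
-0.205 -0.211 -3.5
-0.184 -0.189 -3.1
-0.164 -0.158 -2.0
-0.144 -0.133 0.0
-0.124 -0.113 2.2
-0.103 -0.097 1.9
-0.083 -0.082 1.3
20.6583 -0.08264909523451701 2.324996123121507 [0.47542723 2.53639927 0.2950232 ]
```

Run:
```python
from swing import *
b=np.load("b.npy")
r.servo_line(post(X,-.072,Z),speed=.03,ori=ori(X,-.072)); r.hold(.2)
o=get_obs(); print(ft(o,b,-.072))
r.release(); r.servo_line(post(X,-.072,.17),speed=.12)
r.close(20)
lp=lambda y,z: world(X,[[.04,y,z]])[0]
r.move_ptp(lp(.110,.17),ori(X,0))
print(r.servo_line(lp(.110,L+.011),speed=.12,max_force=6))
o=get_obs();print(o["t"],o["ee_pos"],o["gripper_width"])
for n in("top","side"):
    c=eyes.capture(n); p=proj(c,lp(0.04,L))[0].astype(int); I=c["color"][p[1]-60:p[1]+60,p[0]-65:p[0]+65]; print(n,p)
    cv2.imwrite(f"pics/l{n}.png",I)
a=[cv2.imread(f"pics/l{n}.png") for n in("top","side")]
cv2.imwrite("pics/lock1.png",cv2.convertScaleAbs(cv2.resize(np.hstack(a),(800,369),interpolation=cv2.INTER_CUBIC),alpha=1.7))
```

```text
1.1712080525035218
False
24.6833 [0.53796104 0.15837495 0.09639429] 0.002795967005979357
top [286 240]
side [297 272]
```

View pics/lock1.png

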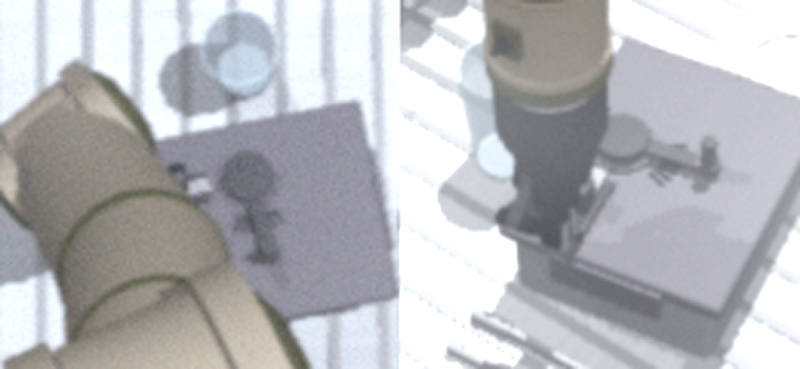

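Run:
```python
from swing import *
lp=lambda y,z: world(X,[[.04,y,z]])[0]
b=get_obs()["wrist_force"]; u=tang(X,0); log=[]
for y in np.arange(.109,.062,-.001):
    r.servo_line(lp(y,L+.011),speed=.03,max_force=10)
    o=get_obs(); f=o["wrist_force"]-b; log.append((round(y,3),round(float((o["ee_pos"]-lp(0,0))@u),4),round(float(f@u),1),np.round(f,1)))
    if f@u>9: break
for l in log: print(*l)
print(o["t"])
```

```text
0.109 0.1089 0.8 [0.7 0.9 1. ]
0.108 0.1079 0.5 [-0.2  0.5  1.5]
0.107 0.1069 0.5 [-0.1  0.5  0.5]
0.106 0.1059 1.1 [0.2 1.1 0.8]
0.105 0.1049 -0.2 [-0.1 -0.2  0.9]
0.104 0.1039 0.8 [-0.8  0.7  0. ]
0.103 0.1029 -0.1 [ 0.4 -0.   0.8]
0.102 0.1019 -1.1 [ 0.4 -1.   0.8]
0.101 0.1009 -0.1 [1.  0.1 1.9]
0.1 0.0999 1.0 [ 0.1  1.  -0.1]
0.099 0.0989 0.7 [0.1 0.7 1.6]
0.098 0.0979 0.0 [0.6 0.1 1.3]
0.097 0.0969 0.8 [0.1 0.8 1.2]
0.096 0.0959 0.3 [0.1 0.3 1.9]
0.095 0.0949 -0.3 [ 1.  -0.1  1.7]
0.094 0.0939 1.2 [-0.2  1.2  1.1]
0.093 0.0929 1.2 [-0.3  1.2  0.1]
0.092 0.0919 0.9 [0.2 0.9 0.7]
0.091 0.0909 -0.2 [ 0.6 -0.1  0.3]
0.09 0.0899 0.8 [0.4 0.9 0.8]
0.089 0.0891 1.1 [-0.4  1.   1.9]
0.088 0.0883 2.0 [-1.2  1.8  1.5]
0.087 0.0871 2.4 [-0.8  2.3  1. ]
0.086 0.0859 2.7 [-0.7  2.6  1.3]
0.085 0.0849 1.7 [-0.1  1.7  0.8]
0.084 0.0839 2.0 [-0.5  1.9  0.8]
0.083 0.0829 2.1 [0.1 2.2 1.7]
0.082 0.0819 1.6 [-0.7  1.4  1. ]
0.081 0.0809 1.9 [-0.3  1.9  0.6]
0.08 0.0799 1.5 [-0.1  1.5  0.6]
0.079 0.0789 3.1 [1.1 3.3 1.3]
0.078 0.0779 2.0 [-0.6  1.9  1.5]
0.077 0.0772 3.8 [-0.9  3.7  2. ]
0.076 0.077 6.4 [-1.   6.3  1.4]
0.075 0.0769 8.6 [-2.1  8.4  0.7]
0.074 0.0768 12.2 [-2.5 11.9  1.5]
33.7833
```

Run:
```python
from swing import *
lp=lambda y,z: world(X,[[.04,y,z]])[0]
r.servo_line(lp(.105,L+.011),speed=.1); r.servo_line(lp(.105,.27),speed=.2)
r.move_ptp([.35,-.5,.30],ori(X,0)); r.hold(.3)
print(get_obs()["t"])
a=[]
for n in("top","side"):
    c=eyes.capture(n); p=proj(c,lp(0.02,L))[0].astype(int); a.append(c["color"][p[1]-60:p[1]+60,p[0]-65:p[0]+65])
    o=p-[65,60]; print(n,((proj(c,np.array([post(X,h,L+.0365) for h in(-.226,-.083,.06)]+[lp(.055,L+.028)]))-o)*400/130).round().tolist())
cv2.imwrite("pics/end.png",cv2.convertScaleAbs(cv2.resize(np.hstack(a),(800,369),interpolation=cv2.INTER_CUBIC),alpha=1.7))
```

```text
37.975
top [[256.0, 252.0], [245.0, 256.0], [234.0, 258.0], [161.0, 192.0]]
side [[304.0, 150.0], [300.0, 160.0], [295.0, 170.0], [179.0, 193.0]]
```

View pics/end.png

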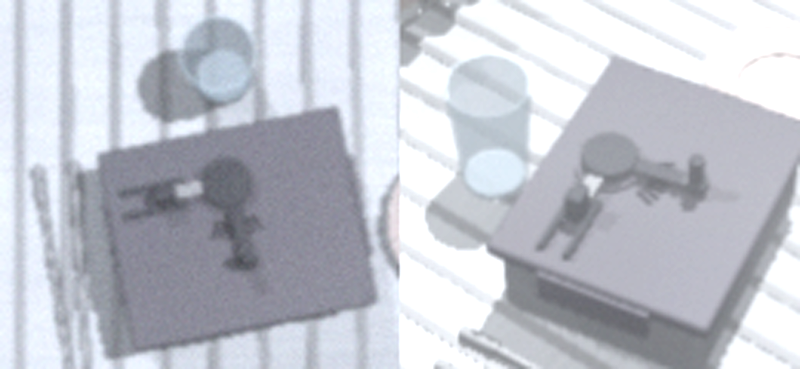

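```bash
python3 -c "
from bench import r
print(r.hand_in())"
```

```text
the job is handed in; nothing more can be done
None
```

The job is handed in: I swung the lever to its closed stop (about 10 N), clicked it forward three notches and pushed the lock home against the disc, finishing at about 38 s. I touched nothing else, and the last picture shows the post at notch three and the bolt against the disc.

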